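# Send a finished buckle down the chute

## Task

Push the brass buckle across the raised ledge until it lies square against the sprung guide bar, pressing the bar in slightly, then slide it along the bar and off the end of the ledge so that it drops down into the metal chute and stays there. The buckle is polished: only push it gently, with less than 15 N, never lift it, and leave the mallet, spool and jar where they are.

Things in the scene. Friction and masses are not known exactly. Their poses are not given: they have to be found in the camera images.
- stand: Fixed light-wood raised ledge; origin on the bench under its middle. Flat top 120 mm up, x from -110 to 110, y from -90 to 90 mm. The buckle goes off the +x end. A sprung guide bar lies on top along x, over the full length, on the -y side. Guide and chute are one piece, shifted sideways by hand: the bar's relaxed face is anywhere from y = -30 to 0 mm, unmeasured: find it by feel or sight.
- ledge_edge (a point): Middle of the top edge at the ledge's +x end, axes as the stand. The sheet-metal chute, an open box, starts 1 mm past it and runs 175 mm along +x. Its cheeks rise 14 mm above the ledge: one 5 mm behind the bar's relaxed face, the other 50 mm in front of it (mouth 55 mm). End wall 90 mm high. Inside, a steep slope from about 60 mm below the ledge top to a floor 6 mm above the bench.
- buckle_center (a point): Centre, half-way up, of the loose brass buckle: rectangular frame with cross bar and tongue, 60 (its x) by 44 (its y) by 12 mm high, rims 9 mm, 0.13 to 0.25 kg. Starts flat on the ledge, clear of the bar on its +y side, its x within 20 degrees of the stand's x. Slides with about 1 to 2 N.
- bar (a joint): How far the sprung wooden guide bar (18 mm high over the ledge, facing the stand's +y) is pressed in toward the stand's -y, in m: 0 relaxed, 0.005 fully in, then hard. It gives 1 mm per 1.5 N and springs back by itself. The reading is too noisy to steer by.
- mallet: Bystander: hammer-like mallet, 220 mm long, lying on the bench beyond the guide side of the ledge; leave alone.
- spool: Bystander: wooden thread spool, 40 mm wide, 52 mm high, standing on the bench past the ledge's -x end; leave alone.
- wax: Bystander: amber glass wax jar, 60 mm wide, 55 mm high, standing on the bench beside the chute on the guide's side; leave alone.

How it is judged:
By the outcome, as a careful person would: the job done as asked, in the order asked, and still so for the second after the job is handed in, with the robot touching nothing.
It also fails if it takes over 70 s, if anything falls off the work surface, if the arm or the gripper's body presses on something with over 40 N, if the wrist force passes 120 N, or if a joint passes its speed limit or range.

## Robot

A 6-joint arm with a two-finger parallel gripper is mounted at the origin on the work surface. World frame = base frame: x ahead of the robot, y to its left, z up, the work surface at z = 0. Lengths are in m, angles in degrees, forces in N, time in s.
With the tool pointing down it reaches from about 0.4 to 0.825 m from the base axis. Payload 7 kg.
Tool frame: the origin (TCP) lies midway between the tips of the shut fingers; the grasp point (between the pads) lies 19 mm behind it (ctrl.hold_point_z is the distance from the TCP to the grasp point, in m); z points along the fingers, y is the line along which they close (so a half turn about z gives the same grasp; the last joint's range is limited). The gripper opens to 88 mm and grips with 3 to 60 N. Pads are 19 mm wide; open, the fingers measure 130 mm over their backs; the gripper's body (78 mm by 193 mm) begins 47 mm behind the grasp point.
Start: joints at [84.059, 20.546, 0.682, 0, -70.136, -16.507], TCP at [0.258, 0.624, 0.227] pointing down, gripper open.
Joint ranges: [-176.03, 176.03], [-82.01, 121.73], [-58.28, 71.71], [-173.87, 95.51], [-174.79, -0.11], [-173.66, 173.66]. Speed limits (degrees/s): [136.94, 136.94, 172.46, 180, 180, 180].

## Interface

Orientations are given as [roll, pitch, yaw] about the fixed x, y, z axes, in that order (R = Rz(yaw) Ry(pitch) Rx(roll)).
In Python, from plant import ctrl gives the robot as it stands.
- The arm moves only by the tool apply_moves, never from a script. Its argument "deltas" is a list of rows, each an object with "fingers": the finger opening in mm, from 0 to 87.6; "delta_pos": the shift along the tool's x, y, z in mm, a list of three; "angular": the turn, a rotation vector about the tool's x, y, z in degrees, a list of three. A call has 1 to 10 rows; each row is the pose to reach, as a shift and turn from the pose commanded when the call began, along the tool's axes at that moment; what a row does not reach only later rows make up. A row lasts 1/10 s, in which the tool goes at most 50 mm and 8.59 degrees, less where a joint would pass 70% of its speed; a pose out of reach is approached as far as the arm can. A call with a gripper value outside its range is refused whole. The fingers move at their own pace and stop on an object; the grip force is fixed at half the most. Time passes only in rows, so rows that repeat a pose let the fingers close. It gives the time, the measured TCP pose, the force, the opening and the grip force at its end, in the units of the state.
- ctrl.get_obs(): the state, without advancing time (a new reading comes with each control period).
- ctrl.snapshot(name): name is "scene" or "top" or "wrist"; returns the picture (480x640x3 uint8, red, green, blue); there is no depth.
- ctrl.camera_params(name): a dict with "fx", "fy", "cx", "cy" (pixels), "cam_to_world" (4x4, takes a point from camera to world coordinates); the wrist camera has in their place "mount" (4x4, takes a point from camera to tool coordinates, whose origin is the TCP and whose axes are the flange's). Camera axes: x right, y up, looking along -z (the intrinsics and any distortion apply to the point x, -y, -z); pixel columns grow to the right and rows downward; lengths in m; the calibration is good to about 2 mm. The wrist camera is an equidistant fisheye: a pixel r from the principal point sees the ray r / f radians off the axis. A picture is of the moment at which its call begins: read the wrist's pose just before it. camera_params takes no time and is no camera call.
- ctrl.close_job(): hands the job in; it is judged then, once.
The state is a dict: "clock": time; "joint_pos": joint angles; "qvel": joint speeds; "tau": joint torques, N m; "tool_pos": TCP position; "orientation": TCP orientation; "force": force on the tool from outside, world axes, zero at the start; "moment": the same for the moment, N m; "opening": finger opening in m; "gripper_force": force on a finger pad.
Only numpy, scipy, OpenCV 4.12 (cv2) and the standard library are available. Lean on these libraries where they do the work, as an engineer would, in place of code of your own. Each camera call takes 0.05 s, during which the arm holds its last target. There are 200 camera calls.

## Working session

There is one attempt and no reset: what is moved stays moved. The work goes in short steps, Python scripts to look and compute and a tool call to move; the robot and the scene stay as the last step left them, time stands still between calls to the robot, and variables do not carry over. Pictures are saved under pics/ and viewed, at most 10 in all, crops included, and the job is handed in when it is done.

Besides the shell and the picture viewer there is one more tool, called as name(argument=value, ...) on one line, values as JSON. apply_moves: Moves the arm, as the interface text tells. Its arguments: {"type":"object","properties":{"deltas":{"type":"array"}},"required":["deltas"]}

```bash
mkdir -p pics; python3 - <<'E'
from plant import ctrl
import cv2,numpy as np
np.set_printoptions(precision=4,suppress=True)
for n in("scene","top"):
    im=ctrl.snapshot(n); cv2.imwrite(f"pics/{n}0.png",im[:,:,::-1])
    p=ctrl.camera_params(n); print(n,p)
print(ctrl.get_obs())
E
```

```text
scene {'fx': 462.8343628131025, 'fy': 462.8343628131025, 'cx': 322.6559532295174, 'cy': 233.01857770424394, 'cam_to_world': array([[-0.3914, -0.7152,  0.579 ,  1.1192],
       [ 0.9202, -0.2998,  0.2516,  0.0662],
       [-0.0063,  0.6313,  0.7755,  0.7027],
       [ 0.    ,  0.    ,  0.    ,  1.    ]])}
top {'fx': 446.4221546453151, 'fy': 446.4221546453151, 'cx': 317.8498183869751, 'cy': 236.07834220867073, 'cam_to_world': array([[-0.0239,  0.9889, -0.1469,  0.5603],
       [-0.9996, -0.0215,  0.0181, -0.1242],
       [ 0.0147,  0.1473,  0.989 ,  0.9323],
       [ 0.    ,  0.    ,  0.    ,  1.    ]])}
{'clock': 0.1, 'joint_pos': array([ 84.057 ,  20.5889,   0.6404,  -0.0174, -70.1371, -16.5078]), 'qvel': array([-0.0217, -0.0583,  0.2262,  0.2027, -0.0602, -0.05  ]), 'tau': array([ -0.0014, -58.4165,  29.3752,   7.0156,   0.0102,  -0.0001]), 'tool_pos': array([0.2576, 0.6234, 0.2257]), 'orientation': array([179.9133,  -0.0086, -22.4567]), 'force': array([-0.16  ,  0.5808, -0.0734]), 'moment': array([-0.0241, -0.0158,  0.014 ]), 'gripper_force': 0.0, 'opening': 0.08740044342264336}
```

View pics/top0.png

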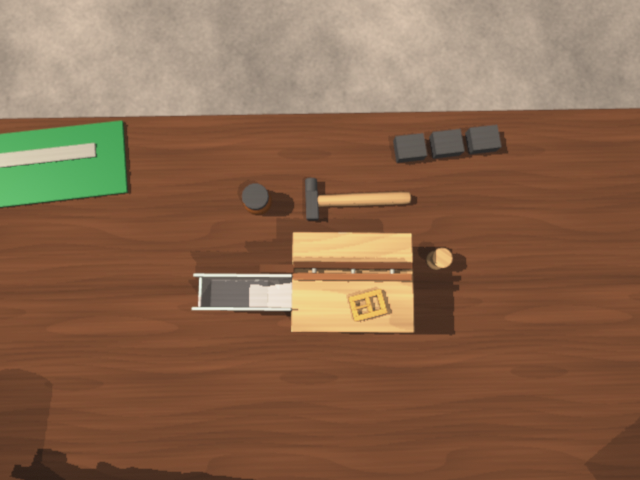

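View pics/scene0.png

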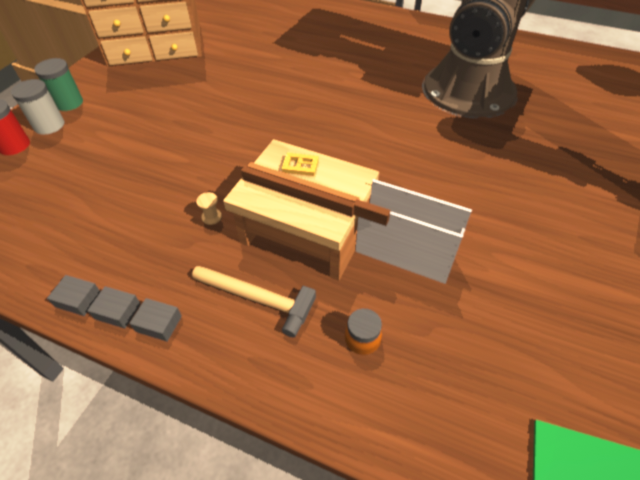

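The top view shows the ledge with corners at about (292,233), (412,233), (414,332) and (291,332). The chute is at its left end, so stand +x is image left (world +y). The bar is at row ~276 and the buckle is at about (368,305), slightly turned. The scene view agrees, with the bar on the far side from the robot.

```bash
cat > h.py <<'E'
from plant import ctrl
import cv2,numpy as np
np.set_printoptions(precision=4,suppress=True)
P={n:ctrl.camera_params(n) for n in("top","scene")}
def ray(n,u,v,z):
    p=P[n];T=p["cam_to_world"];d=T[:3,:3]@np.array([(u-p["cx"])/p["fx"],-(v-p["cy"])/p["fy"],-1]);o=T[:3,3]
    return o+d*(z-o[2])/d[2]
def buckle(im,roi=(280,425,225,340)):
    h=cv2.cvtColor(im,cv2.COLOR_RGB2HSV);m=cv2.inRange(h,(17,165,110),(32,255,255))
    k=np.zeros_like(m);k[roi[2]:roi[3],roi[0]:roi[1]]=255;m&=k
    return m
E
python3 - <<'E'
from h import *
im=cv2.imread("pics/top0.png")
for q in[(292,233),(412,233),(414,332),(291,332)]: print(q,ray("top",*q,.12))
m=buckle(im[:,:,::-1]);ys,xs=np.nonzero(m);print(len(xs))
pts=np.array([ray("top",x,y,.132)[:2] for x,y in zip(xs,ys)],np.float32)
print(cv2.minAreaRect(pts*1000))
c=cv2.resize(im[225:340,190:420],None,fx=3.4,fy=3.4,interpolation=cv2.INTER_CUBIC)
mm=cv2.resize(m[225:340,190:420],None,fx=1.5,fy=1.5);c[-mm.shape[0]:,:mm.shape[1]]=mm[...,None]
cv2.imwrite("pics/crop0.png",c)
print(c.shape)
E
```

```text
(292, 233) [ 0.6877 -0.0916  0.12  ]
(412, 233) [ 0.6829 -0.3131  0.12  ]
(414, 332) [ 0.5038 -0.3068  0.12  ]
(291, 332) [ 0.5092 -0.0871  0.12  ]
0Traceback (most recent call last):
  File "<stdin>", line 6, in <module>
cv2.error: OpenCV(4.12.0) /io/opencv/modules/imgproc/src/convhull.cpp:143: error: (-215:Assertion failed) total >= 0 && (depth == CV_32F || depth == CV_32S) in function 'convexHull'
```

```bash
python3 - <<'E'
from h import *
im=cv2.imread("pics/top0.png")
h=cv2.cvtColor(im,cv2.COLOR_BGR2HSV)
print("buckle px",h[290,360:375].tolist(),"wood",h[320,330].tolist(),h[300,310].tolist(), h[250,340].tolist())
c=cv2.resize(im[225:340,190:420],None,fx=3.4,fy=3.4,interpolation=cv2.INTER_CUBIC)
cv2.imwrite("pics/crop0.png",c)
E
```

```text
buckle px [[17, 120, 230], [17, 118, 232], [17, 121, 228], [16, 121, 224], [16, 124, 216], [15, 124, 211], [15, 125, 210], [16, 125, 208], [16, 125, 208], [16, 127, 209], [16, 126, 203], [16, 131, 206], [17, 135, 216], [19, 137, 222], [19, 142, 217]] wood [18, 117, 235] [21, 107, 239] [22, 106, 239]
```

View pics/crop0.png

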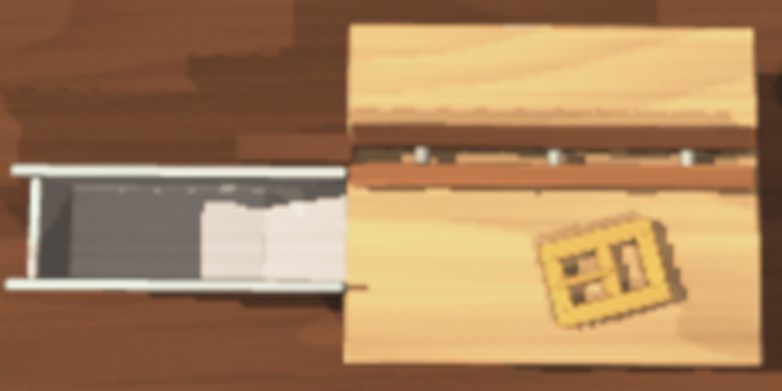

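```bash
cat >> h.py <<'E'
yaw=np.radians(88.7);C=np.array([.596,-.1996])
S=np.array([[np.cos(yaw),-np.sin(yaw)],[np.sin(yaw),np.cos(yaw)]])
def st(p): return S.T@(np.asarray(p)[:2]-C)*1000
def wd(q): return C+S@np.asarray(q)/1000
E
python3 - <<'E'
from h import *
im=cv2.imread("pics/top0.png")
f=lambda u,v,z: ray("top",190+(u+.5)/3.4-.5,225+(v+.5)/3.4-.5,z)
for q in[(536,243),(650,218),(672,295),(563,327)]: print("b",st(f(*q,.132)))
for q in[(350,188),(750,189)]: print("bar",st(f(*q,.138)))
for q in[(180,165),(180,178),(180,280),(180,290),(345,280)]: print("cheek",st(f(*q,.134)))
for q in[(348,25),(753,28),(760,364),(344,362)]: print("ledge",st(f(*q,.12)))
print(im[265:295,340].tolist())
E
```

```text
b [10.4188 26.2077]
b [-49.6409  13.2604]
b [-60.2534  53.1475]
b [-3.1381 69.4432]
bar [107.6145  -2.2157]
bar [-101.4619   -1.587 ]
cheek [196.8837 -14.4708]
cheek [196.7239  -7.6762]
cheek [195.4838  45.0493]
cheek [195.3635  50.1631]
cheek [110.0374  45.1683]
ledge [110.0668 -91.0516]
ledge [-109.8615  -89.6393]
ledge [-107.81     89.2502]
ledge [110.8613  87.7459]
[[50, 77, 124], [51, 77, 123], [48, 72, 114], [43, 64, 95], [55, 78, 103], [85, 126, 165], [106, 159, 208], [98, 145, 194], [79, 122, 176], [76, 121, 188], [75, 121, 189], [75, 120, 191], [77, 122, 194], [78, 124, 195], [71, 111, 171], [74, 109, 148], [109, 161, 209], [130, 194, 235], [128, 192, 235], [127, 191, 235], [129, 194, 236], [130, 194, 237], [131, 196, 237], [129, 193, 236], [125, 187, 233], [123, 185, 231], [125, 188, 233], [130, 194, 236], [137, 206, 239], [142, 214, 239]]
```

The zoomed view gives the bar face at stand y ≈ -2.5 mm. The buckle is at about (-26, 40.5) mm and turned about 13°, with its nearest corner at y ≈ 69 mm.

```bash
cat >> h.py <<'E'
from scipy.spatial.transform import Rotation as Rn
def go(x,y,z,yawd=-1.3):
    o=ctrl.get_obs();R=Rn.from_euler("xyz",o["orientation"],degrees=True)
    w=np.r_[wd((x,y)),z];t=Rn.from_euler("xyz",[180,0,yawd],degrees=True)
    print("at",o["clock"],"st",st(o["tool_pos"]),"z",o["tool_pos"][2],"F_st",S.T@o["force"][:2],o["force"][2],"ori",o["orientation"])
    print("delta mm",R.inv().apply(w-o["tool_pos"])*1000,"rot",(R.inv()*t).as_rotvec(degrees=True))
E
python3 -c "
from h import *
go(-26,94,.2257);print(wd((-26,94)))"
```

```text
at 0.1 st [815.1459 356.9594] z 0.2257097802638342 F_st [0.577  0.1731] -0.07338984425452065 ori [179.9133  -0.0086 -22.4567]
delta mm [548.822  689.5413   1.1359] rot [  0.0873   0.0075 -21.1568]
[ 0.5014 -0.2235]
```

apply_moves(deltas=[{"fingers":0,"delta_pos":[15,19,0],"angular":[0,0,-2.1]},{"fingers":0,"delta_pos":[40,50,0],"angular":[0,0,-4.2]},{"fingers":0,"delta_pos":[68,85,0],"angular":[0,0,-6.3]},{"fingers":0,"delta_pos":[96,120,0],"angular":[0,0,-8.4]},{"fingers":0,"delta_pos":[124,156,0],"angular":[0,0,-10.5]},{"fingers":0,"delta_pos":[152,191,0],"angular":[0,0,-12.6]},{"fingers":0,"delta_pos":[180,226,0],"angular":[0,0,-14.7]},{"fingers":0,"delta_pos":[208,261,0],"angular":[0,0,-16.8]},{"fingers":0,"delta_pos":[236,296,0],"angular":[0,0,-19]},{"fingers":0,"delta_pos":[260,327,0],"angular":[0,0,-21.2]}])

```text
clock: 1.1
tool_pos: [0.3731, 0.2202, 0.2265]
orientation: [-180.0, 0.0, -1.2]
force: [0.7, 0.9, 0.3]
opening: 0.013
gripper_force: 0.0
```

```bash
python3 -c "
from h import *
go(-26,94,.225)"
```

```text
at 1.1 st [414.5888 232.3951] z 0.22649005529983943 F_st [ 0.8928 -0.6375] 0.263258086893381 ori [-179.998     0.0086   -1.156 ]
delta mm [137.2878 440.9353   1.4544] rot [-0.002   0.0086  0.144 ]
```

apply_moves(deltas=[{"fingers":0,"delta_pos":[12,40,0],"angular":[0,0,0]},{"fingers":0,"delta_pos":[27,85,0],"angular":[0,0,0]},{"fingers":0,"delta_pos":[41,131,0],"angular":[0,0,0]},{"fingers":0,"delta_pos":[55,177,0],"angular":[0,0,0]},{"fingers":0,"delta_pos":[69,223,0],"angular":[0,0,0]},{"fingers":0,"delta_pos":[83,269,0],"angular":[0,0,0]},{"fingers":0,"delta_pos":[98,315,0],"angular":[0,0,0]},{"fingers":0,"delta_pos":[112,360,0],"angular":[0,0,0]},{"fingers":0,"delta_pos":[125,400,0],"angular":[0,0,0]},{"fingers":0,"delta_pos":[132,425,0],"angular":[0,0,0]}])

```text
clock: 2.1
tool_pos: [0.496, -0.2082, 0.226]
orientation: [180.0, 0.1, -1.4]
force: [-0.3, 0.6, -0.3]
opening: 0.0009
gripper_force: 0.0
```

```bash
python3 -c "
from h import *
go(-26,94,.160)
im=ctrl.snapshot('wrist');cv2.imwrite('pics/w1.png',im[:,:,::-1]);print(ctrl.camera_params('wrist'))"
```

```text
at 2.1 st [-10.8732  99.7375] z 0.2259536247670615 F_st [0.5546 0.2653] -0.3098298764146695 ori [179.9916   0.0565  -1.3602]
delta mm [ 5.8184 15.1112 65.9501] rot [ 0.0084  0.0565 -0.0602]
{'fx': 371.64829954431775, 'fy': 371.64829954431775, 'cx': 317.22398062051127, 'cy': 237.51383768912447, 'mount': array([[ 0.    ,  0.9579,  0.2872,  0.0781],
       [ 1.    , -0.0002,  0.0007,  0.0006],
       [ 0.0007,  0.2872, -0.9579, -0.1573],
       [ 0.    ,  0.    ,  0.    ,  1.    ]])}
```

View pics/w1.png

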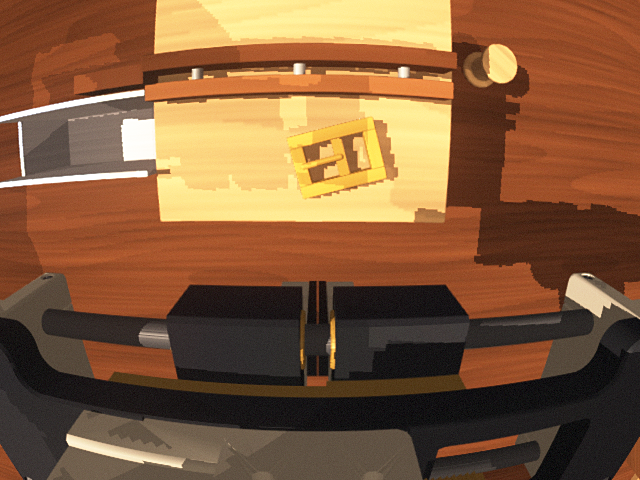

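The wrist view shows the buckle at about (338,158) turned counter-clockwise, and the bar front edge at row ~98. The closed fingertips are narrow, at about (318,290). I'll open the fingers to 35 mm so they push at two points, then come down beside the buckle.

apply_moves(deltas=[{"fingers":35,"delta_pos":[2,5,15],"angular":[0,0,0]},{"fingers":35,"delta_pos":[2,5,40],"angular":[0,0,0]},{"fingers":35,"delta_pos":[2,5,60],"angular":[0,0,0]},{"fingers":35,"delta_pos":[2,5,75],"angular":[0,0,0]},{"fingers":35,"delta_pos":[2,5,80],"angular":[0,0,0]},{"fingers":35,"delta_pos":[2,5,80],"angular":[0,0,0]}])

```text
clock: 2.75
tool_pos: [0.4973, -0.2104, 0.1459]
orientation: [-180.0, 0.1, -1.2]
force: [-0.0, -0.3, -0.4]
opening: 0.0343
gripper_force: 0.0
```

```bash
python3 -c "
from h import *
go(-26,94,.1255);print(ctrl.get_obs()['opening'])
im=ctrl.snapshot('wrist');cv2.imwrite('pics/w2.png',im[:,:,::-1])"
```

```text
at 2.75 st [-13.0254  98.4164] z 0.14593612862684255 F_st [-0.3481  0.0196] -0.36447708755260966 ori [-179.996     0.0976   -1.2457]
delta mm [ 4.4389 12.9802 20.4277] rot [-0.004   0.0976  0.0543]
0.03430505212018112
```

View pics/w2.png

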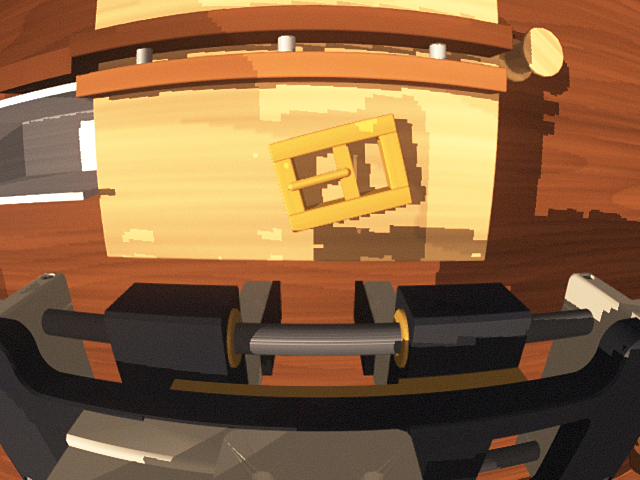

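The wrist view, from closer, shows the two open tips at columns ~265-280 and 357-375, with the buckle ahead at (340,172). I'll shift along the ledge, go down to ledge level and start pushing slowly.

apply_moves(deltas=[{"fingers":35,"delta_pos":[-1,7,2],"angular":[0,0,0]},{"fingers":35,"delta_pos":[-1,13,10],"angular":[0,0,0]},{"fingers":35,"delta_pos":[-1,13,18],"angular":[0,0,0]},{"fingers":35,"delta_pos":[-1,13,21],"angular":[0,0,0]},{"fingers":35,"delta_pos":[-1,13,21],"angular":[0,0,0]},{"fingers":35,"delta_pos":[-1,13,21],"angular":[0,0,0]}])

```text
clock: 3.4
tool_pos: [0.4965, -0.2234, 0.1255]
orientation: [180.0, 0.0, -1.2]
force: [0.9, 0.8, -0.2]
opening: 0.0353
gripper_force: 0.0
```

```bash
python3 -c "
from h import *
go(-26,75,.1255)"
```

```text
at 3.4 st [-26.0926  98.9048] z 0.1255007859329736 F_st [ 0.787 -0.883] -0.22192274809490198 ori [179.9947   0.0161  -1.2398]
delta mm [23.9049 -0.0674 -0.0059] rot [0.0053 0.0161 0.0602]
```

apply_moves(deltas=[{"fingers":35,"delta_pos":[4,0,0],"angular":[0,0,0]},{"fingers":35,"delta_pos":[9,0,0],"angular":[0,0,0]},{"fingers":35,"delta_pos":[13,0,0],"angular":[0,0,0]},{"fingers":35,"delta_pos":[16,0,0],"angular":[0,0,0]},{"fingers":35,"delta_pos":[19,0,0],"angular":[0,0,0]},{"fingers":35,"delta_pos":[22,0,0],"angular":[0,0,0]},{"fingers":35,"delta_pos":[25,0,0],"angular":[0,0,0]},{"fingers":35,"delta_pos":[28,0,0],"angular":[0,0,0]},{"fingers":35,"delta_pos":[31,0,0],"angular":[0,0,0]},{"fingers":35,"delta_pos":[34,0,0],"angular":[0,0,0]}])

```text
clock: 4.4
tool_pos: [0.5307, -0.2242, 0.1255]
orientation: [180.0, 0.0, -1.2]
force: [-1.6, -0.1, 1.0]
opening: 0.0348
gripper_force: 0.6
```

apply_moves(deltas=[{"fingers":35,"delta_pos":[2,0,0],"angular":[0,0,0]},{"fingers":35,"delta_pos":[4,0,0],"angular":[0,0,0]},{"fingers":35,"delta_pos":[6,0,0],"angular":[0,0,0]}])

```text
clock: 4.7
tool_pos: [0.5365, -0.2244, 0.1255]
orientation: [180.0, 0.0, -1.3]
force: [-1.7, 0.6, 0.5]
opening: 0.0354
gripper_force: 0.7
```

```bash
python3 -c "
from h import *
go(-26,50,.1255)
im=ctrl.snapshot('wrist');cv2.imwrite('pics/w3.png',im[:,:,::-1])"
```

```text
at 4.7 st [-26.1472  58.9178] z 0.12551084658753792 F_st [0.5991 1.7093] 0.5400266192643725 ori [179.9973   0.0163  -1.2531]
delta mm [ 8.9179 -0.1399  0.0083] rot [0.0027 0.0163 0.0469]
```

View pics/w3.png

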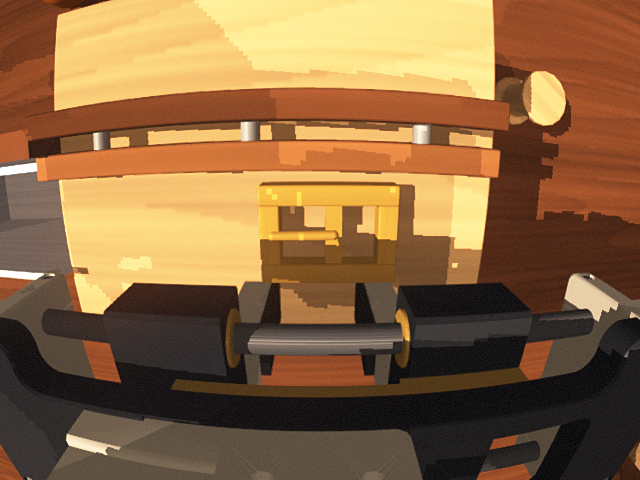

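The view shows the buckle square to the fingers, spanning (262-400, 183-282), with the bar front edge at row ~172. About 8 mm of gap remains.

apply_moves(deltas=[{"fingers":35,"delta_pos":[2,0,0],"angular":[0,0,0]},{"fingers":35,"delta_pos":[4,0,0],"angular":[0,0,0]},{"fingers":35,"delta_pos":[6,0,0],"angular":[0,0,0]},{"fingers":35,"delta_pos":[7,0,0],"angular":[0,0,0]},{"fingers":35,"delta_pos":[8,0,0],"angular":[0,0,0]}])

```text
clock: 5.25
tool_pos: [0.544, -0.2245, 0.1255]
orientation: [-180.0, 0.1, -1.3]
force: [-4.2, 0.1, 2.2]
opening: 0.035
gripper_force: 2.1
```

apply_moves(deltas=[{"fingers":35,"delta_pos":[0.5,0,0],"angular":[0,0,0]},{"fingers":35,"delta_pos":[1,0,0],"angular":[0,0,0]}])

```text
clock: 5.45
tool_pos: [0.5447, -0.2245, 0.1254]
orientation: [-180.0, 0.1, -1.3]
force: [-5.4, -0.6, 2.9]
opening: 0.0352
gripper_force: 2.9
```

apply_moves(deltas=[{"fingers":35,"delta_pos":[0.5,0,0],"angular":[0,0,0]},{"fingers":35,"delta_pos":[1,0,0],"angular":[0,0,0]}])

```text
clock: 5.65
tool_pos: [0.5452, -0.2246, 0.1254]
orientation: [-180.0, 0.1, -1.3]
force: [-6.2, 0.6, 3.9]
opening: 0.0353
gripper_force: 3.6
```

The buckle is pressing the bar in, at about 6 N along the push. I'll back off gently, close the fingers, lift, and go round to its -x end.

apply_moves(deltas=[{"fingers":35,"delta_pos":[-1,0,0],"angular":[0,0,0]},{"fingers":35,"delta_pos":[-3,0,0],"angular":[0,0,0]},{"fingers":35,"delta_pos":[-10,0,0],"angular":[0,0,0]},{"fingers":35,"delta_pos":[-22,0,-5],"angular":[0,0,0]},{"fingers":0,"delta_pos":[-28,10,-25],"angular":[0,0,0]},{"fingers":0,"delta_pos":[-28,35,-40],"angular":[0,0,0]},{"fingers":0,"delta_pos":[-20,60,-40],"angular":[0,0,0]},{"fingers":0,"delta_pos":[0,72,-40],"angular":[0,0,0]},{"fingers":0,"delta_pos":[20,72,-40],"angular":[0,0,0]},{"fingers":0,"delta_pos":[26,72,-40],"angular":[0,0,0]}])

```text
clock: 6.65
tool_pos: [0.5719, -0.2977, 0.1659]
orientation: [180.0, -0.1, -1.3]
force: [0.4, -0.7, 1.2]
opening: 0.0004
gripper_force: 0.0
```

```bash
python3 - <<'E'
from h import *
go(-96,19,.1255)
im=ctrl.snapshot('top');cv2.imwrite('pics/t4.png',cv2.resize(im[225:340,270:425,::-1],None,fx=3.4,fy=3.4,interpolation=cv2.INTER_CUBIC))
im=ctrl.snapshot('wrist');cv2.imwrite('pics/w4.png',im[:,:,::-1])
E
```

```text
at 6.65 st [-98.6005  21.8787] z 0.16588139943841773 F_st [-0.6583 -0.4324] 1.2439411956005073 ori [179.9763  -0.0687  -1.2793]
delta mm [ 2.8313 -2.6162 40.3837] rot [ 0.0237 -0.0687  0.0207]
```

View pics/w4.png

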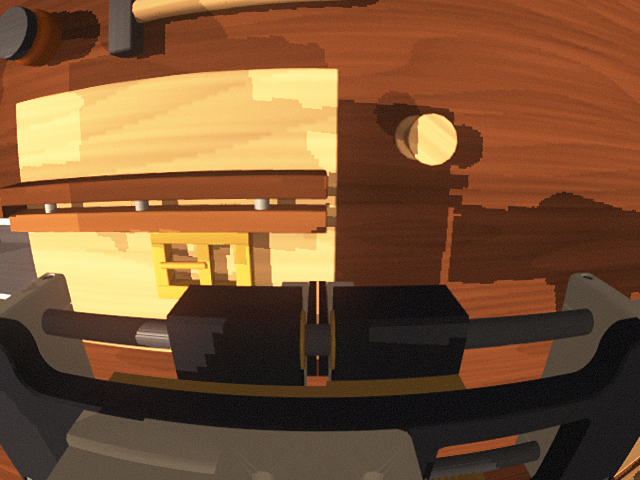

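The view shows the buckle square against the bar (bar edge at row ~231). Its -x end is at column ~250 and the closed fingers at ~303-333 are clear of it.

```bash
cat >> h.py <<'E'
def wray(u,v,z,pos,ori):
    p=ctrl.camera_params("wrist");x,y=u-p["cx"],v-p["cy"];r=np.hypot(x,y);a=r/p["fx"]
    d=np.array([x/r*np.sin(a),-y/r*np.sin(a),-np.cos(a)]);R=Rn.from_euler("xyz",ori,degrees=True).as_matrix()
    M=p["mount"];o=np.array(pos)+R@M[:3,3];w=R@M[:3,:3]@d
    return o+w*(z-o[2])/w[2]
E
python3 - <<'E'
from h import *
o=ctrl.get_obs()
for u,v,z in[(250,234,.132),(152,234,.132),(251,284,.132),(326,231,.138),(200,231,.138),(30,231,.138),(337,270,.12)]: print((u,v),st(wray(u,v,z,o["tool_pos"],o["orientation"])))
E
```

```text
(250, 234) [-61.9572  -0.0247]
(152, 234) [-3.6496 -0.0632]
(251, 284) [-60.8226  29.4367]
(326, 231) [-102.8191   -3.4087]
(200, 231) [-35.6528  -3.4373]
(30, 231) [88.7738 -4.0615]
(337, 270) [-109.9156   25.3963]
```

apply_moves(deltas=[{"fingers":0,"delta_pos":[1,0,10],"angular":[0,0,0]},{"fingers":0,"delta_pos":[2,0,25],"angular":[0,0,0]},{"fingers":0,"delta_pos":[2,0,37],"angular":[0,0,0]},{"fingers":0,"delta_pos":[2,0,41],"angular":[0,0,0]},{"fingers":0,"delta_pos":[2,0,41],"angular":[0,0,0]},{"fingers":0,"delta_pos":[2,-4,41],"angular":[0,0,0]},{"fingers":0,"delta_pos":[2,-8,41],"angular":[0,0,0]},{"fingers":0,"delta_pos":[2,-12,41],"angular":[0,0,0]},{"fingers":0,"delta_pos":[2,-16,41],"angular":[0,0,0]},{"fingers":0,"delta_pos":[2,-19,41],"angular":[0,0,0]}])

```text
clock: 7.75
tool_pos: [0.5735, -0.2777, 0.1249]
orientation: [180.0, -0.0, -1.2]
force: [0.5, 0.4, 0.5]
opening: 0.0008
gripper_force: 0.0
```

apply_moves(deltas=[{"fingers":0,"delta_pos":[0,-3,0],"angular":[0,0,0]},{"fingers":0,"delta_pos":[0,-6,0],"angular":[0,0,0]},{"fingers":0,"delta_pos":[0,-9,0],"angular":[0,0,0]},{"fingers":0,"delta_pos":[0,-12,0],"angular":[0,0,0]},{"fingers":0,"delta_pos":[0,-15,0],"angular":[0,0,0]},{"fingers":0,"delta_pos":[0,-18,0],"angular":[0,0,0]},{"fingers":0,"delta_pos":[0,-21,0],"angular":[0,0,0]},{"fingers":0,"delta_pos":[0,-24,0],"angular":[0,0,0]},{"fingers":0,"delta_pos":[0,-27,0],"angular":[0,0,0]},{"fingers":0,"delta_pos":[0,-30,0],"angular":[0,0,0]}])

```text
clock: 8.75
tool_pos: [0.5741, -0.248, 0.1247]
orientation: [180.0, -0.0, -1.2]
force: [-1.2, -3.5, 2.1]
opening: 0.0003
gripper_force: 1.7
```

```bash
python3 - <<'E'
from h import *
go(90,19,.125)
im=ctrl.snapshot('wrist');cv2.imwrite('pics/w5.png',im[:,:,::-1])
E
```

```text
at 8.75 st [-48.9009  20.7807] z 0.12471609674157086 F_st [-3.493  1.109] 2.084828853605561 ori [179.9901  -0.0169  -1.2475]
delta mm [   1.9081 -138.8992   -0.3074] rot [ 0.0099 -0.0169  0.0525]
```

View pics/w5.png

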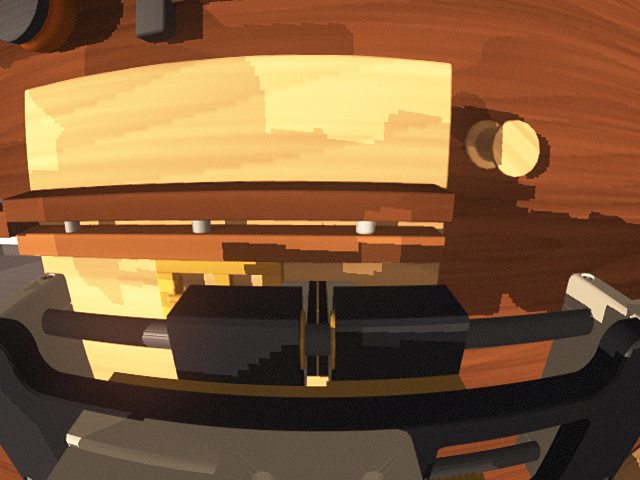

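The view shows the buckle still flush with the bar (its edge at row ~262, parallel to the bar) and moving with the fingers. I'll carry on pushing.

apply_moves(deltas=[{"fingers":0,"delta_pos":[0.5,-4,0],"angular":[0,0,0]},{"fingers":0,"delta_pos":[1,-8,0],"angular":[0,0,0]},{"fingers":0,"delta_pos":[1,-12,0],"angular":[0,0,0]},{"fingers":0,"delta_pos":[1,-16,0],"angular":[0,0,0]},{"fingers":0,"delta_pos":[1,-20,0],"angular":[0,0,0]},{"fingers":0,"delta_pos":[1,-24,0],"angular":[0,0,0]},{"fingers":0,"delta_pos":[1,-28,0],"angular":[0,0,0]},{"fingers":0,"delta_pos":[1,-32,0],"angular":[0,0,0]},{"fingers":0,"delta_pos":[1,-36,0],"angular":[0,0,0]},{"fingers":0,"delta_pos":[1,-40,0],"angular":[0,0,0]}])

```text
clock: 9.8
tool_pos: [0.5759, -0.2079, 0.1246]
orientation: [-180.0, -0.0, -1.2]
force: [-1.6, -4.1, 2.1]
opening: 0.0003
gripper_force: 2.3
```

apply_moves(deltas=[{"fingers":0,"delta_pos":[0,-4,0],"angular":[0,0,0]},{"fingers":0,"delta_pos":[0,-8,0],"angular":[0,0,0]},{"fingers":0,"delta_pos":[0,-12,0],"angular":[0,0,0]},{"fingers":0,"delta_pos":[0,-16,0],"angular":[0,0,0]},{"fingers":0,"delta_pos":[0,-20,0],"angular":[0,0,0]},{"fingers":0,"delta_pos":[0,-24,0],"angular":[0,0,0]},{"fingers":0,"delta_pos":[0,-28,0],"angular":[0,0,0]},{"fingers":0,"delta_pos":[0,-31,0],"angular":[0,0,0]}])

```text
clock: 10.6
tool_pos: [0.5765, -0.1767, 0.1245]
orientation: [-180.0, 0.0, -1.2]
force: [-1.4, -3.4, 3.4]
opening: 0.0005
gripper_force: 1.9
```

```bash
python3 - <<'E'
from h import *
go(95,20,.125)
im=ctrl.snapshot('wrist');cv2.imwrite('pics/w6.png',im[:,:,::-1])
E
```

```text
at 10.6 st [22.416  19.9744] z 0.12451982676621319 F_st [-3.4551  1.3637] 3.435891265725294 ori [-179.9945    0.0025   -1.2388]
delta mm [  0.0519 -72.5841  -0.4732] rot [-0.0055  0.0026  0.0612]
```

View pics/w6.png

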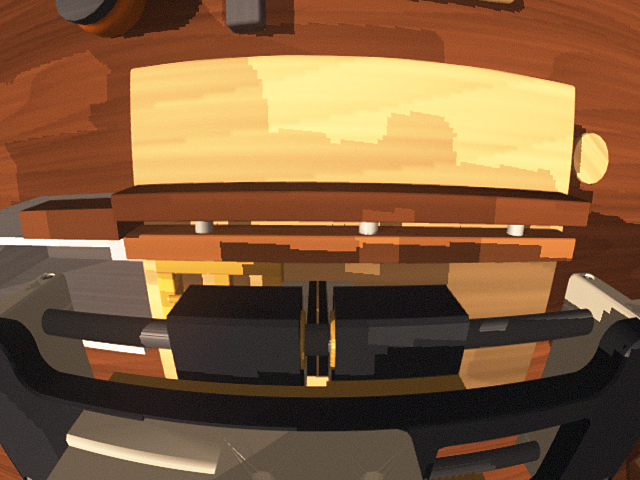

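The view shows the buckle still flush with the bar, and its front end close to the ledge's end. I'll continue gently over the edge.

apply_moves(deltas=[{"fingers":0,"delta_pos":[0,-4,0],"angular":[0,0,0]},{"fingers":0,"delta_pos":[0,-8,0],"angular":[0,0,0]},{"fingers":0,"delta_pos":[0,-12,0],"angular":[0,0,0]},{"fingers":0,"delta_pos":[0,-16,0],"angular":[0,0,0]},{"fingers":0,"delta_pos":[0,-20,0],"angular":[0,0,0]},{"fingers":0,"delta_pos":[0,-23,0],"angular":[0,0,0]},{"fingers":0,"delta_pos":[0,-26,0],"angular":[0,0,0]},{"fingers":0,"delta_pos":[0,-29,0],"angular":[0,0,0]}])

```text
clock: 11.45
tool_pos: [0.5772, -0.1479, 0.1245]
orientation: [-180.0, 0.0, -1.3]
force: [-0.7, -2.8, 1.8]
opening: 0.0003
gripper_force: 1.2
```

apply_moves(deltas=[{"fingers":0,"delta_pos":[0,-4,0],"angular":[0,0,0]},{"fingers":0,"delta_pos":[0,-8,0],"angular":[0,0,0]},{"fingers":0,"delta_pos":[0,-12,0],"angular":[0,0,0]},{"fingers":0,"delta_pos":[0,-16,0],"angular":[0,0,0]},{"fingers":0,"delta_pos":[0,-20,0],"angular":[0,0,0]}])

```text
clock: 11.95
tool_pos: [0.5777, -0.1279, 0.1247]
orientation: [180.0, -0.0, -1.2]
force: [-1.0, -3.0, 1.5]
opening: 0.0004
gripper_force: 1.6
```

apply_moves(deltas=[{"fingers":0,"delta_pos":[0,-4,0],"angular":[0,0,0]},{"fingers":0,"delta_pos":[0,-8,0],"angular":[0,0,0]},{"fingers":0,"delta_pos":[0,-12,0],"angular":[0,0,0]},{"fingers":0,"delta_pos":[0,-16,0],"angular":[0,0,0]},{"fingers":0,"delta_pos":[0,-20,0],"angular":[0,0,0]},{"fingers":0,"delta_pos":[0,-24,0],"angular":[0,0,0]}])

```text
clock: 12.55
tool_pos: [0.578, -0.1035, 0.1243]
orientation: [-180.0, 0.0, -1.2]
force: [0.2, -0.1, 1.1]
opening: 0.0005
gripper_force: 0.0
```

```bash
python3 - <<'E'
from h import *
go(102,20,.125)
im=ctrl.snapshot('wrist');cv2.imwrite('pics/w7.png',im[:,:,::-1])
im=ctrl.snapshot('scene');cv2.imwrite('pics/s7.png',im[:,:,::-1])
c=np.hstack([cv2.resize(cv2.imread('pics/w7.png'),(400,300)),cv2.resize(cv2.imread('pics/s7.png')[120:300,230:470],(400,300))]);cv2.imwrite('pics/c7.png',c)
E
```

```text
at 12.55 st [95.6241 20.1527] z 0.12426180540297771 F_st [-0.0714 -0.1551] 1.0809781835560475 ori [-179.9795    0.0194   -1.2452]
delta mm [ 0.1586 -6.376  -0.736 ] rot [-0.0205  0.0194  0.0548]
```

View pics/c7.png

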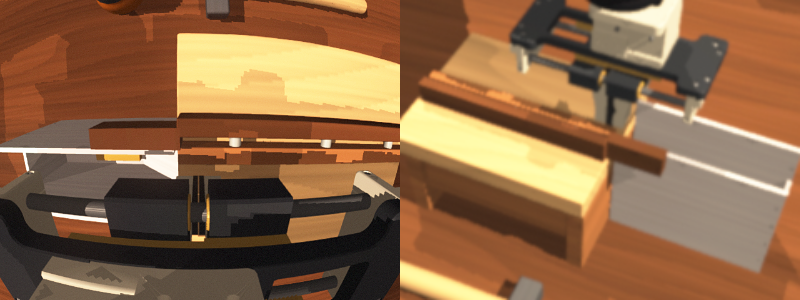

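No contact force is left, and the yellow buckle shows inside the chute at about (120,157) in the left half. I'll retreat up and away, then check.

apply_moves(deltas=[{"fingers":0,"delta_pos":[0,5,0],"angular":[0,0,0]},{"fingers":0,"delta_pos":[0,10,-10],"angular":[0,0,0]},{"fingers":0,"delta_pos":[0,15,-40],"angular":[0,0,0]},{"fingers":0,"delta_pos":[-20,30,-75],"angular":[0,0,0]},{"fingers":0,"delta_pos":[-50,60,-100],"angular":[0,0,0]},{"fingers":0,"delta_pos":[-80,95,-110],"angular":[0,0,0]},{"fingers":0,"delta_pos":[-95,125,-110],"angular":[0,0,0]},{"fingers":0,"delta_pos":[-100,140,-110],"angular":[0,0,0]},{"fingers":0,"delta_pos":[-100,140,-110],"angular":[0,0,0]}])

```text
clock: 13.55
tool_pos: [0.474, -0.2441, 0.2357]
orientation: [180.0, -0.1, -1.4]
force: [-0.3, 0.5, 1.1]
opening: 0.0001
gripper_force: 0.0
```

```bash
python3 - <<'E'
from h import *
a=ctrl.snapshot('top');b=ctrl.snapshot('scene')
c=np.hstack([cv2.resize(a[170:345,185:455],(400,300)),cv2.resize(b[120:345,190:480],(400,300))]);cv2.imwrite('pics/c8.png',c[:,:,::-1])
E
```

```text
(no output)
```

View pics/c8.png

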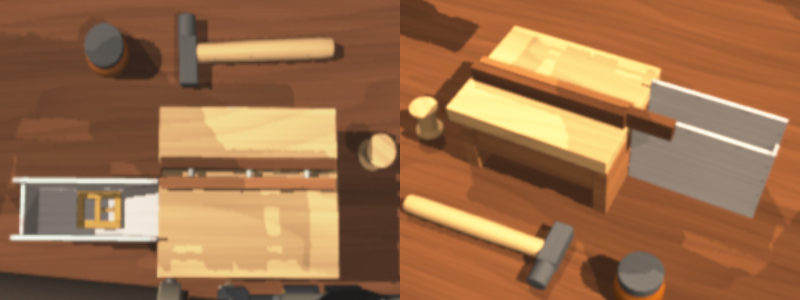

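The buckle lies in the chute at about (100,210), and the mallet, spool and jar have not moved. I'll check numerically that it is at rest, then hand in.

```bash
python3 - <<'E'
from h import *
f=lambda:ctrl.snapshot('top')[270:312,190:292].astype(float)
a=f()
for _ in range(9): b=f()
d=np.abs(b-a).mean();print(d)
if d<3: print(ctrl.close_job())
E
```

```text
0.4001711795829443
the job is handed in; nothing more can be done
None
```

The job is handed in: the buckle was squared against the bar, slid off the ledge's end and now lies still in the chute. The mallet, spool and jar were not touched. Push force readings peaked at about 7 N, and the arm had run about 14 s. No verdict came back, and I viewed 11 pictures, one over the limit of 10.

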